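Show the label of the notched dial plate over the light pad

TASK

Draw the dial plate with the small corner notch straight up out of the wooden rack, gripping its clear part; the notch marks its frosted end, which carries the paper label on one face. Finish holding it in the gripper, touching nothing else, label face up (plate leaning at about 45 degrees or flatter) with the middle of the frosted end above the middle of the light pad, about 12 cm over it. Leave the two plain plates standing in the rack, do not disturb the tape roll or the pliers, and keep holding when you stop.

Things in the scene. Friction and masses are not known exactly. Their poses are not given: they have to be found in the camera images.
- plate: notched dial plate, clear acrylic, stands on its long edge in a rack slot: 130 mm long (x), 8 thick (y), 56 tall (z), 0.07-0.14 kg. Origin: middle of its underside. The +x end (x 30 to 65) is frosted white, its upper corner notched 12 x 12 mm right through. The paper label (24 x 32) is on the frosted end's +y face: +y points out of the label; facing the label, the notch is upper left
- plate_label (a point): middle of the frosted end on the plate's label face: plate x = 47.5, y = 4, z = 28 mm. Axes as the plate's
- plate_notch (a point): middle of the corner notch: plate x = 59, y = 0, z = 50 mm. Axes as the plate's
- spare_a: plain clear dial plate of the same size (130 x 8 x 56 mm), no notch, no frosting, standing in another rack slot. Origin: middle of its underside edge; x along its length. To be left standing
- spare_b: another plain clear dial plate, same as spare_a, in the remaining slot. To be left standing
- rack: fixed wooden rack, base 150 (x) x 190 (y) x 10 mm, three slots along x at y = -70, 0, 70 mm, 10 mm wide, 110 long, between ridges 8 mm thick with tops 28 mm above the table. Plates stand on the base, top edges 66 mm above the table. Origin: centre of its underside; turned any way, left or right
- pad: fixed flat square light pad, 160 x 160 x 20 mm, grey case with a white top. Origin: centre of its underside
- pad_top (a point): middle of the white top of the light pad, 20.6 mm above the table
- tape: loose roll of tape lying flat, 96 mm across, 24 mm high, beyond the work. Origin: centre of its underside. Leave alone
- pliers: loose pliers lying flat, about 150 mm long (x) and 60 mm wide, 12 mm high, between the robot and the work. Origin: at the pivot, underside. Leave alone
There are look-alikes about, which are no part of the job. Leave any orange or turquoise look-alike of the spare_b alone.

How it is judged:
On the way:
1. the notched plate is drawn up clear of the rack in the gripper (height (world z) of plate above 0.045 m and contact force between plate and the fingers above 2 N and contact force between plate and rack below 0.2 N), for 0.1 s.
At the end, for the whole second after the job is handed in: Plate held still by the fingers alone, gripped 32 mm or more from the frosted end's middle; label normal within 55 deg of vertical; frosted middle within 35 mm of the pad's middle sideways, 70 to 180 mm above it; plain plates upright to 0.2 rad; plain plates, tape, pliers moved under 30 mm (angle between plate's own y axis and vertical below 0.96 rad and horizontal distance between plate_label and pad_top below 0.035 m and z of plate_label in the frame of pad_top between 0.07 and 0.18 m and distance between the grasp point and plate_label above 0.032 m and contact force between plate and the fingers above 2 N and contact force between plate and pad below 0.2 N and contact force between plate and rack below 0.2 N and linear speed of plate below 0.03 m/s and angle between each of spare_a, spare_b's own z axis and vertical below 0.2 rad and distance of each of spare_a, spare_b, tape, pliers from where it was at the start of the episode below 0.03 m); the arm keeps its last pose, push and grip.
It fails at once if a plain plate was knocked over or pulled out (distance of any of spare_a, spare_b from where it was at the start of the episode above 0.03 m or angle between any of spare_a, spare_b's own z axis and vertical above 0.5 rad).
It fails at once if the tape or the pliers were disturbed (distance of any of tape, pliers from where it was at the start of the episode above 0.03 m).
It also fails if it takes over 32 s, if anything falls off the work surface, if the arm or the gripper's body presses on something with over 40 N, if the wrist force passes 120 N, or if a joint passes its speed limit or range.

ROBOT

A 6-joint arm with a two-finger parallel gripper is mounted at the origin on the work surface. World frame = base frame: x ahead of the robot, y to its left, z up, the work surface at z = 0. Lengths are in m, angles in rad, forces in N, time in s.
With the tool pointing down it reaches from about 0.375 to 0.925 m from the base axis. Payload 5.7 kg.
Tool frame: the origin (TCP) lies at the centre of the arm's flange, where the gripper is bolted on; the fingertips stand 182 mm ahead of it and the grasp point (between the pads) lies 163 mm ahead of it; x points along the fingers, z is the direction in which the jaws open and shut, and the axes are right-handed (so a half turn about x gives the same grasp; the last joint's range is limited). The gripper opens to 88 mm and grips with 3 to 60 N. Pads are 20 mm wide; open, the fingers measure 115 mm over their backs; the gripper's body (75 mm by 178 mm) begins 61 mm behind the grasp point.
Start: joints at [-1.413, 0.359, 1.51, -0, 1.272, -0.115], TCP at [0.162, -0.578, 0.405] pointing down, gripper open.
Joint ranges: [-2.97, 2.97], [-1.01, 2.36], [0.21, 2.38], [-0.96, 4.11], [0.2, 2.71], [-2.98, 2.98]. Speed limits (rad/s): [2.39, 2.39, 3.14, 3.14, 3.14, 3.14].

INTERFACE

Orientations are given as a unit quaternion [w, x, y, z].
In Python, from rig import r, imaging, hand_in gives the robot as it stands.
- The arm moves only by the tool arm_command, never from a script. Its argument "motion" is a list of rows, each an object with "delta_pos": the shift along the tool's x, y, z in cm, a list of three; "delta_rot": the turn, a rotation vector about the tool's x, y, z in degrees, a list of three. A call has 1 to 5 rows; each row is the pose to reach, as a shift and turn from the pose commanded when the call began, along the tool's axes at that moment; what a row does not reach only later rows make up. A row lasts 1/12 s, in which the tool goes at most 41.7 mm and 7.16 degrees, less where a joint would pass 70% of its speed; a pose out of reach is approached as far as the arm can. A call with a gripper value outside its range is refused whole. "hand" is the opening, from -1 (shut) to 1 (fully open), set as the call begins (left out, the last holds). The fingers move at their own pace and stop on an object; "newtons" is the grip in N (left out, the last holds). Time passes only in rows, so rows that repeat a pose let the fingers close. It gives the time, the measured TCP pose, the force and the opening at its end, in the units of the state.
- r.get_obs(): the state, without advancing time (a new reading comes with each control period).
- imaging.grab_frame(name): name is "scene" or "top"; returns a dict with "img" (384x512x3 uint8, red, green, blue), "fovy" (degrees; the focal length in pixels is half the picture's height over the tangent of half this angle, whatever the lens; pixels are square), "cx", "cy" (the principal point, pixels), "R" (3x3) and "t" (3): a world point X has camera coordinates R X + t. Camera axes: x right, y down, z forward; pixel columns grow to the right and rows downward; lengths in m; the calibration is good to about 2 mm. A picture is of the moment at which its call begins. There is no depth.
- hand_in(): hands the job in, once; it reports no verdict.
The state is a dict: "clock": time; "qpos": joint angles; "joint_vel": joint speeds; "joint_torque": joint torques, N m; "tool_pos": TCP position; "eef_rot": TCP orientation; "wrist_force": force on the tool from outside, world axes, zero at the start; "wrist_torque": the same for the moment, N m; "width": finger opening in m.
Only numpy, scipy, OpenCV 4.12 (cv2) and the standard library are available. Lean on these libraries where they do the work, as an engineer would, in place of code of your own. Each camera call takes 0.05 s, during which the arm holds its last target.

## Working session

There is one attempt and no reset: what is moved stays moved. The work goes in short steps, Python scripts to look and compute and a tool call to move; the robot and the scene stay as the last step left them, time stands still between calls to the robot, and variables do not carry over. Pictures are saved under pics/ and viewed, and the job is handed in when it is done.

Besides the shell and the picture viewer there is one more tool, called as name(argument=value, ...), one argument or row to a line, values as JSON. arm_command: Moves the arm, as the interface text tells. Its arguments: {"type":"object","properties":{"motion":{"type":"array","items":{"type":"object","properties":{"delta_pos":{"type":"array","items":{"type":"number"}},"delta_rot":{"type":"array","items":{"type":"number"}}}}},"hand":{"type":"number"},"newtons":{"type":"number"}},"required":["motion"]}

```bash
ls; mkdir -p pics
python3 - <<'E'
from rig import r, imaging
import cv2,pickle
o=r.get_obs(); print(o)
for n in("scene","top"):
    f=imaging.grab_frame(n); pickle.dump(f,open(f"pics/{n}0.pkl","wb"))
    print(n,f["fovy"],f["cx"],f["cy"],f["R"],f["t"])
    cv2.imwrite(f"pics/{n}0.png",cv2.resize(f["img"][:,:,::-1],(800,600),interpolation=cv2.INTER_CUBIC))
E
```

```text
pics
{'clock': 0.0, 'qpos': array([-1.41314434e+00,  3.59487905e-01,  1.51145957e+00, -1.91787875e-05,
        1.27248847e+00, -1.15107955e-01]), 'joint_vel': array([-8.89708800e-05,  9.68248802e-04, -1.87304661e-03,  4.02481736e-04,
        7.30736632e-04, -6.13084260e-04]), 'joint_torque': array([ 9.07870208e-05, -5.15376198e+01, -2.70722526e+01,  6.72670151e-02,
        3.47825582e-02, -1.51852842e-04]), 'tool_pos': array([ 0.16155968, -0.57745174,  0.40380914]), 'eef_rot': array([ 0.56286209,  0.427823  ,  0.5638121 , -0.42693052]), 'wrist_force': array([ 0.56148806,  0.63684588, -0.02955597]), 'wrist_torque': array([-0.01243956,  0.00392913,  0.01913255]), 'width': 0.08790487002723399}
scene 42.67012116348635 255.2379871996626 179.3680850057296 [[-0.81576065  0.57819831  0.01487505]
 [ 0.37392559  0.54683095 -0.74910317]
 [-0.44126433 -0.60552673 -0.66228632]] [ 0.4703542  -0.14422047  1.49429835]
top 54.56600085005189 257.0836609393943 188.99468168440785 [[ 0.02118697 -0.99940724 -0.02713454]
 [-0.99856851 -0.01982035 -0.04967984]
 [ 0.04911257  0.02814826 -0.99839653]] [-2.27406489e-04  5.62344028e-01  1.00228447e+00]
```

View pics/scene0.png

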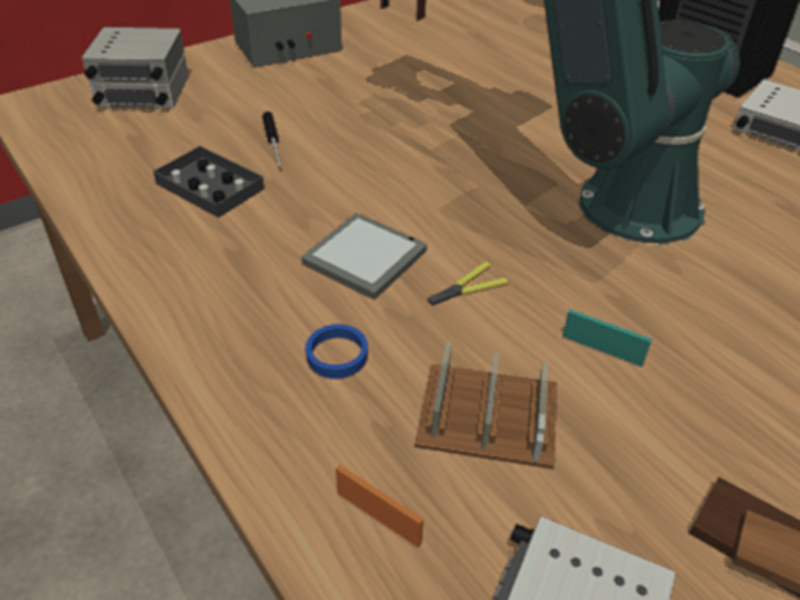

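View pics/top0.png

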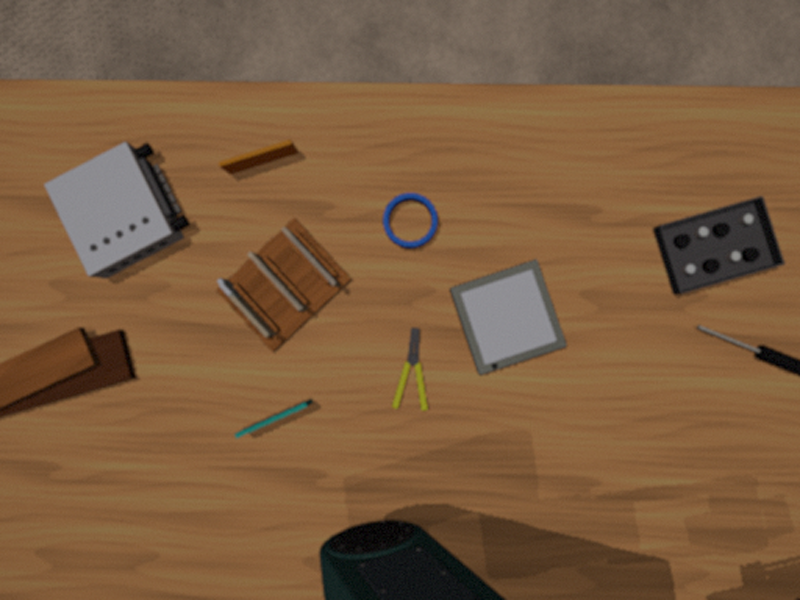

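The rack holds three plates. In the top view they are at about (250,308), (278,282) and (312,256). The lower-left one has a whiter upper-left end, so I'll enlarge that area.

Run:
```python
import cv2,pickle,numpy as np
a=pickle.load(open("pics/scene0.pkl","rb"))["img"][215:305,255:365,::-1]
b=pickle.load(open("pics/top0.pkl","rb"))["img"][135:230,130:235,::-1]
A=cv2.resize(a,(400,int(400*90/110)),interpolation=cv2.INTER_CUBIC)
B=cv2.resize(b,(400,int(400*95/105)),interpolation=cv2.INTER_CUBIC)
h=max(A.shape[0],B.shape[0]); C=np.zeros((h,800,3),np.uint8);C[:A.shape[0],:400]=A;C[:B.shape[0],400:]=B
C=cv2.convertScaleAbs(C,alpha=1.5)
cv2.imwrite("pics/crop0.png",C)
```

```text
(no output)
```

View pics/crop0.png

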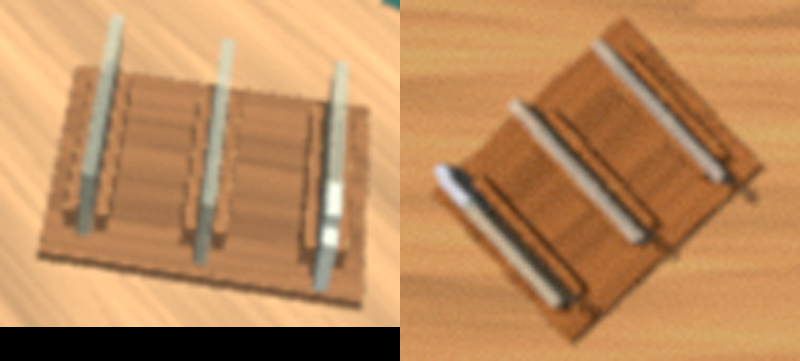

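```bash
cat > h.py <<'E'
import numpy as np,pickle
F={n:pickle.load(open(f"pics/{n}0.pkl","rb")) for n in("scene","top")}
def K(f): return f["img"].shape[0]/2/np.tan(np.radians(f["fovy"])/2)
def proj(f,X):
    c=np.atleast_2d(X)@np.array(f["R"]).T+f["t"]; k=K(f)
    return np.c_[f["cx"]+k*c[:,0]/c[:,2], f["cy"]+k*c[:,1]/c[:,2]]
def back(f,uv,z):
    R=np.array(f["R"]);k=K(f); o=-R.T@f["t"]
    d=R.T@np.array([(uv[0]-f["cx"])/k,(uv[1]-f["cy"])/k,1]); return o+d*(z-o[2])/d[2]
E
python3 - <<'E'
from h import *
t=F["top"];s=F["scene"]
ct=lambda x,y:(130+(x-400)/400*105,135+y/400*105)
cs=lambda x,y:(255+x/400*110,215+y/400*110)
for n,p in dict(N=(623,18),E=(763,168),S=(573,342)).items(): print("rack top",n,back(t,ct(*p),.01).round(4))
for n,p in dict(W=(361,306),N=(40,257),E=(78,68),S=(368,106)).items(): print("rack scene",n,back(s,cs(*p),.01).round(4))
for n,p in dict(clear=(565,300),frost=(443,172),m1=(513,105),m2=(640,237),r1=(597,42),r2=(720,175)).items(): print("plate top",n,back(t,ct(*p),.066).round(4))
for n,p in dict(clearS=(340,63),).items(): print("plate scene",n,back(s,cs(*p),.066).round(4))
T=lambda *p:(p[0]/1.5625,p[1]/1.5625)
for p in [(451,289),(536,262),(566,345),(482,374)]: print("pad top",back(t,T(*p),.02).round(4))
for p in [(357,215),(426,247),(375,295),(303,260)]: print("pad scene",back(s,T(*p),.02).round(4))
print("tape",back(t,T(411,220),.024),"pliers",back(t,T(415,328),.01),back(t,T(396,409),.01),back(t,T(427,410),.01))
E
```

```text
rack top N [0.6954 0.2044 0.01  ]
rack top E [0.5879 0.0995 0.01  ]
rack top S [0.4597 0.2335 0.01  ]
rack scene W [0.5686 0.3463 0.01  ]
rack scene N [0.7001 0.2137 0.01  ]
rack scene E [0.5916 0.1076 0.01  ]
rack scene S [0.4587 0.2387 0.01  ]
plate top clear [0.491  0.2261 0.066 ]
plate top frost [0.5768 0.3132 0.066 ]
plate top m1 [0.6239 0.2664 0.066 ]
plate top m2 [0.535 0.176 0.066]
plate top r1 [0.6684 0.2097 0.066 ]
plate top r2 [0.5784 0.1224 0.066 ]
plate scene clearS [0.4899 0.2344 0.066 ]
pad top [ 0.5746 -0.0741  0.02  ]
pad top [ 0.6243 -0.2201  0.02  ]
pad top [ 0.4822 -0.2727  0.02  ]
pad top [ 0.4293 -0.1298  0.02  ]
pad scene [ 0.4859 -0.2627  0.02  ]
pad scene [ 0.4366 -0.1149  0.02  ]
pad scene [ 0.581  -0.0619  0.02  ]
pad scene [ 0.6336 -0.2061  0.02  ]
tape [ 0.69324789 -0.00238938  0.024     ] pliers [ 0.50567633 -0.01305349  0.01      ] [0.36447449 0.01712591 0.01      ] [ 0.36410586 -0.03671193  0.01      ]
```

Known sizes come out about 3–5% small, and the two views disagree by about 8 mm. That could be lens distortion, so I'll check line straightness and pick the corners more finely.

Run:
```python
from h import *
import cv2
t=F["top"]["img"];s=F["scene"]["img"]
# table far edge in top: strongest vertical gradient near row 52
g=cv2.GaussianBlur(cv2.cvtColor(t,cv2.COLOR_RGB2GRAY).astype(np.float32),(0,0),1.5)
d=np.abs(np.diff(g.reshape(384,-1)[35:70],axis=0))
xs=np.arange(5,510,12); ys=[]
tt=t.astype(float); sat=cv2.GaussianBlur((tt[:,:,0]-tt[:,:,2]).astype(np.float32),(0,0),1.5)
for x in range(6,506,20):
    c=np.diff(sat[35:75,max(0,x-5):x+6].mean(1)); i=c.argmax(); w=c[max(0,i-3):i+4].clip(0); ys.append((x,35.5+max(0,i-3)+(w*np.arange(len(w))).sum()/w.sum()))
ys=np.array(ys);p=np.polyfit(ys[:,0],ys[:,1],1);print(np.c_[ys,ys[:,1]-np.polyval(p,ys[:,0])].round(2).tolist())
def crop(im,x0,y0,w,h,k,n):
    cv2.imwrite(n,cv2.resize(im[y0:y0+h,x0:x0+w,::-1],(w*k,h*k),interpolation=cv2.INTER_CUBIC))
crop(t,135,135,95,95,6,"pics/c1.png");crop(t,280,160,90,85,6,"pics/c2.png")
crop(s,260,215,105,90,6,"pics/c3.png");crop(s,185,130,95,65,7,"pics/c4.png")
```

```text
[[6.0, 50.52, 0.24], [26.0, 50.52, 0.04], [46.0, 50.61, -0.06], [66.0, 50.74, -0.12], [86.0, 50.85, -0.21], [106.0, 51.19, -0.05], [126.0, 51.45, 0.01], [146.0, 51.68, 0.05], [166.0, 51.93, 0.1], [186.0, 52.12, 0.11], [206.0, 52.22, 0.01], [226.0, 52.35, -0.05], [246.0, 52.56, -0.04], [266.0, 52.72, -0.07], [286.0, 52.89, -0.09], [306.0, 53.32, 0.15], [326.0, 53.56, 0.2], [346.0, 53.64, 0.09], [366.0, 53.67, -0.08], [386.0, 53.7, -0.24], [406.0, 53.85, -0.29], [426.0, 54.32, -0.01], [446.0, 54.56, 0.04], [466.0, 54.71, 0.01], [486.0, 55.16, 0.26]]
```

View pics/c1.png

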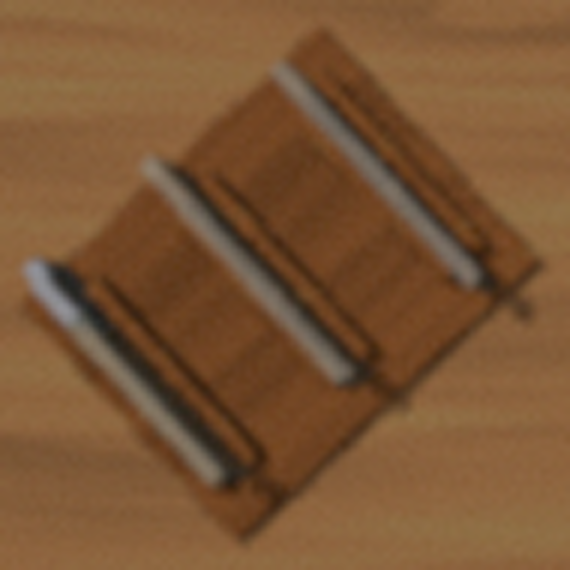

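View pics/c2.png

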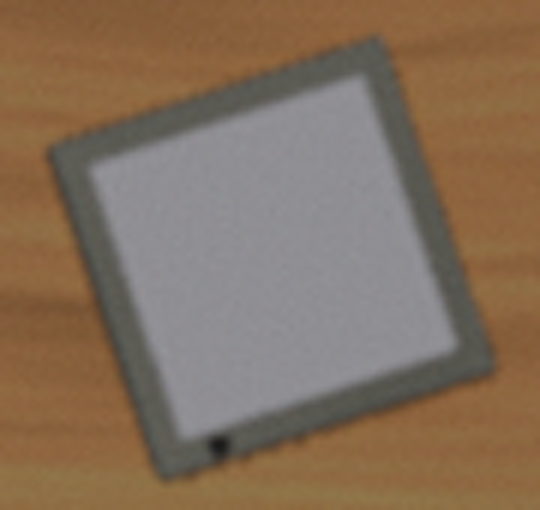

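View pics/c3.png

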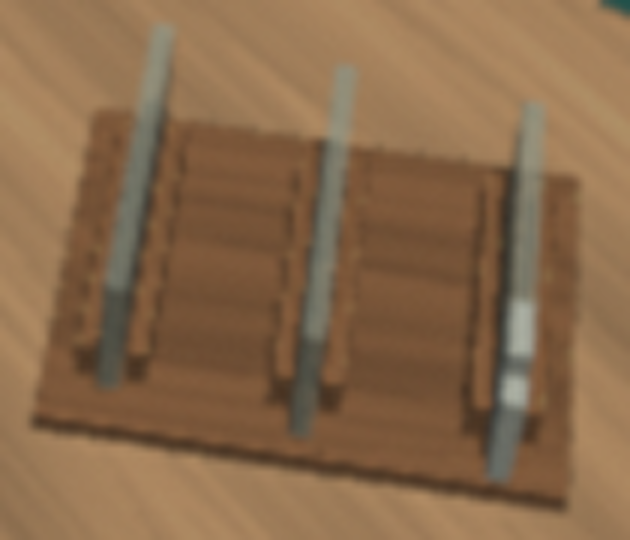

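View pics/c4.png

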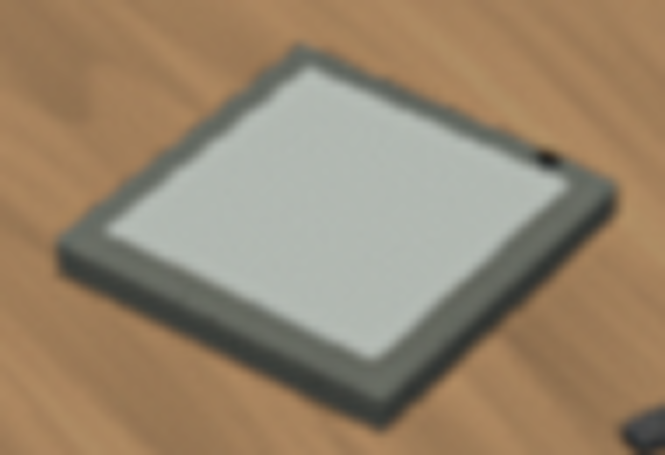

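Run:
```python
from h import *
from scipy.optimize import least_squares as LS
f=lambda x0,y0,k:(lambda *p:((x0+(p[0]+.5)/k-.5),(y0+(p[1]+.5)/k-.5)))
c1=f(135,135,6);c2=f(280,160,6);c3=f(260,215,6);c4=f(185,130,7)
# rack corners local: order W,N,E,S
rk={"top":{1:c1(322,27),2:c1(543,263),3:c1(243,542)},"scene":{0:c3(563,497),1:c3(36,415),2:c3(95,112),3:c3(580,178)}}
# pad corners order: W(.57,-.07) N(.63,-.21) E(.48,-.27) S(.43,-.12)
pd={"top":{0:c2(52,150),1:c2(381,38),2:c2(495,370),3:c2(165,477)},"scene":{2:c4(302,45),3:c4(616,188),0:c4(380,402),1:c4(58,245)}}
R0=np.array([[.075,.095],[.075,-.095],[-.075,-.095],[-.075,.095]]);P0=np.array([[-1,1],[1,1],[1,-1],[-1,-1]])*.08
def pose(p,L,z):
    c,s=np.cos(p[2]),np.sin(p[2]); return np.c_[L@np.array([[c,s],[-s,c]])+p[:2],np.full(4,z)]
def fit(d,L,z,p0,cams,free=True):
    def res(p):
        X=pose(p,L*(p[3] if free else 1),z); o=[]
        for n in cams:
            q=proj(F[n],X)
            for i,u in d[n].items(): o+=list(q[i]-u)
        return np.array(o)
    s=LS(res,list(p0)+[1.]);return s.x.round(4),np.abs(s.fun).max().round(2),np.sqrt(np.mean(s.fun**2)).round(2)
for cams in (["top"],["scene"],["top","scene"]):
  for fr in(True,False):
    print(cams,fr,"rack",fit(rk,R0,.01,[.58,.225,.785],cams,fr),"pad",fit(pd,P0,.02,[.53,-.17,-1.2],cams,fr))
```

```text
['top'] True rack (array([0.5778, 0.2196, 0.7767, 0.9908]), np.float64(0.34), np.float64(0.21)) pad (array([ 0.5289, -0.1729, -1.228 ,  0.9741]), np.float64(0.27), np.float64(0.17))
['top'] False rack (array([0.5777, 0.22  , 0.7767, 1.    ]), np.float64(0.59), np.float64(0.34)) pad (array([ 0.5289, -0.1729, -1.228 ,  1.    ]), np.float64(1.2), np.float64(0.79))
['scene'] True rack (array([0.5792, 0.2238, 0.7759, 0.9888]), np.float64(0.51), np.float64(0.29)) pad (array([ 0.532 , -0.1687, -1.2285,  0.9773]), np.float64(0.44), np.float64(0.23))
['scene'] False rack (array([0.579 , 0.2236, 0.7759, 1.    ]), np.float64(0.94), np.float64(0.49)) pad (array([ 0.5317, -0.1691, -1.2286,  1.    ]), np.float64(1.14), np.float64(0.6))
['top', 'scene'] True rack (array([0.5784, 0.2222, 0.7753, 0.9935]), np.float64(1.11), np.float64(0.61)) pad (array([ 0.5298, -0.1718, -1.2282,  0.9771]), np.float64(1.24), np.float64(0.56))
['top', 'scene'] False rack (array([0.5783, 0.2222, 0.7754, 1.    ]), np.float64(1.16), np.float64(0.65)) pad (array([ 0.5297, -0.1719, -1.2283,  1.    ]), np.float64(1.25), np.float64(0.84))
```

```bash
cat >> h.py <<'E'
from scipy.spatial.transform import Rotation as Ro
def q2R(q): return Ro.from_quat([q[1],q[2],q[3],q[0]])
E
python3 - <<'E'
from h import *
import cv2
Rt=q2R([ 0.56286209,  0.427823  ,  0.5638121 , -0.42693052]).as_matrix();print(Rt.round(3))
# overlay rack/plates
c,s=np.cos(.7754),np.sin(.7754);ex=np.array([c,s,0]);ey=np.array([-s,c,0]);ez=np.array([0,0,1.]);o=np.array([.5783,.2222,0])
out=[]
for n,b,(x0,y0,w,h,k) in(("top",np.array([-.0006,-.0022,0]),(135,135,95,95,6)),("scene",np.array([.0007,.0014,0]),(260,200,105,105,5))):
    f=F[n];im=cv2.resize(f["img"][y0:y0+h,x0:x0+w,::-1],(w*k,h*k),interpolation=cv2.INTER_CUBIC)
    def ln(P,col):
        q=proj(f,np.array([o+b+p[0]*ex+p[1]*ey+p[2]*ez for p in P])); q=((q-[x0,y0]+.5)*k-.5)
        cv2.polylines(im,[np.round(q*8).astype(np.int32)],False,col,1,cv2.LINE_AA,3)
    B=[(-.075,-.095,.01),(.075,-.095,.01),(.075,.095,.01),(-.075,.095,.01)];ln(B+B[:1],(0,255,0))
    for y in(-.07,0,.07):
        for d in(-.004,.004): ln([(-.065,y+d,.01),(-.065,y+d,.066),(.065,y+d,.066),(.065,y+d,.01)],(0,0,255))
    for d in(-.004,.004): ln([(.053,.07+d,.066),(.053,.07+d,.054),(.065,.07+d,.054)],(255,255,0))
    out.append(im)
h=max(i.shape[0] for i in out)
C=np.hstack([cv2.copyMakeBorder(i,0,h-i.shape[0],0,0,cv2.BORDER_CONSTANT) for i in out]);print(C.shape)
cv2.imwrite("pics/ov.png",cv2.resize(C,(800,int(C.shape[0]*800/C.shape[1])),interpolation=cv2.INTER_AREA))
cv2.imwrite("pics/ov1.png",out[0]);cv2.imwrite("pics/ov2.png",out[1])
E
```

```text
[[-0.     0.963  0.269]
 [ 0.002  0.269 -0.963]
 [-1.     0.    -0.002]]
(570, 1095, 3)
```

View pics/ov1.png

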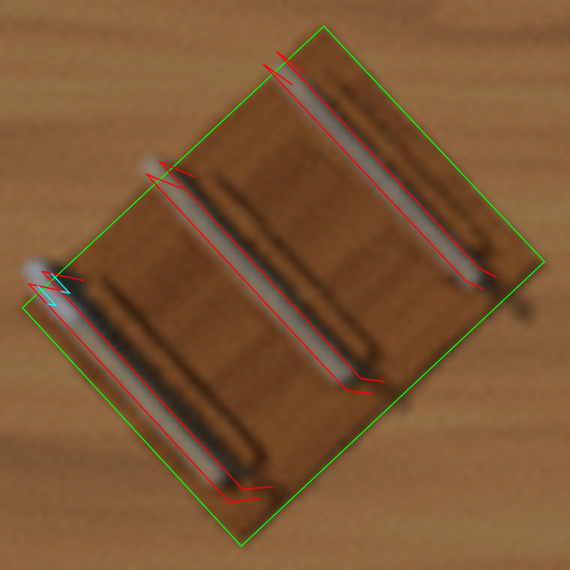

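View pics/ov2.png

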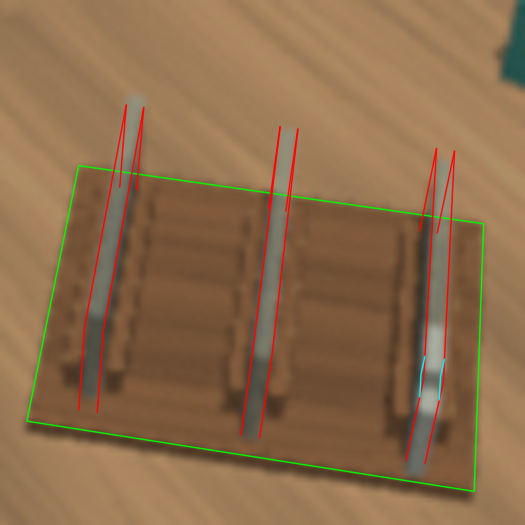

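Candidates in the top view (800x600):
- **Plate at (228,290)–(272,335):** its upper-left end is white. In the scene crop that end also shows the stepped-down notch at (332,220), so this is the notched plate.
- **(278,282) and (312,256):** plain plates, so these are the spares.
- **Orange (260,158) and turquoise (275,418):** look-alikes, which I'll leave alone.

The overlay fits the rack at (0.578, 0.222), yaw 44.4°. The plate is in the rack's y=+70 slot, with its frosted end toward rack +x, so the label normal points at (-0.70, 0.71). Next I'll plan the approach.

```bash
cat > go.py <<'E'
from h import *
def Rtool(yaw_z,tilt=0,):
    # z azimuth yaw_z (deg) with tool down; then tilt outward (tool x swings towards z azimuth), deg
    a=np.radians(yaw_z);z=np.array([np.cos(a),np.sin(a),0]);x=np.array([0,0,-1.]);
    M=np.c_[x,np.cross(z,x),z]
    return Ro.from_rotvec(-M[:,1]*np.radians(tilt)*-1 if False else np.cross(x,z)*np.radians(tilt))*Ro.from_matrix(M)
def delta(p0,R0,p1,R1):
    return (R0.inv().apply(np.array(p1)-p0)*100).round(2),np.degrees((R0.inv()*R1).as_rotvec()).round(2)
E
python3 - <<'E'
from go import *
from rig import r
o=r.get_obs();p=np.array(o["tool_pos"]);R=q2R(o["eef_rot"])
P0,P1=-74.4,np.degrees(np.arctan2(.2736,.5307)); r0,r1=.6,np.hypot(.2736,.5307);y0,y1=-74.4,134.4
print(R.as_matrix().round(2),Rtool(y0).as_matrix().round(2),Rtool(0,50).as_matrix().round(2))
for i in range(1,7):
    u=i/6;a=np.radians(P0+(P1-P0)*u);rr=r0+(r1-r0)*u
    q=np.array([rr*np.cos(a),rr*np.sin(a),.40]);Q=Rtool(y0+(y1-y0)*u)
    print(q.round(3),delta(p,R,q,Q)); p,R=q,Q
E
```

```text
[[-0.    0.96  0.27]
 [ 0.    0.27 -0.96]
 [-1.    0.   -0.  ]] [[-0.    0.96  0.27]
 [ 0.    0.27 -0.96]
 [-1.   -0.   -0.  ]] [[ 0.77  0.    0.64]
 [ 0.    1.    0.  ]
 [-0.64  0.    0.77]]
[ 0.323 -0.505  0.4  ] (array([ 0.4 , 17.44, -2.61]), array([-34.77,  -0.09,  -0.04]))
[ 0.455 -0.389  0.4  ] (array([ 0.  , 17.43,  2.83]), array([-34.8,   0. ,   0. ]))
[ 0.549 -0.239  0.4  ] (array([ 0.  , 15.71,  8.03]), array([-34.8,   0. ,   0. ]))
[ 0.594 -0.069  0.4  ] (array([ 0.  , 12.48, 12.45]), array([-34.8,   0. ,   0. ]))
[0.588 0.107 0.4  ] (array([ 0.  ,  8.06, 15.67]), array([-34.8,  -0. ,  -0. ]))
[0.531 0.274 0.4  ] (array([ 0.  ,  2.86, 17.37]), array([-34.8,   0. ,   0. ]))
```

arm_command(
  motion=[
    {"delta_pos":[0.1,3.5,-0.5],"delta_rot":[-7,0,0]},
    {"delta_pos":[0.2,7,-1],"delta_rot":[-14,0,0]},
    {"delta_pos":[0.3,10.5,-1.6],"delta_rot":[-21,0,0]},
    {"delta_pos":[0.4,14,-2.1],"delta_rot":[-28,0,0]},
    {"delta_pos":[0.4,17.4,-2.6],"delta_rot":[-34.8,0,0]},
  ],
  hand=-0.1,
  newtons=30,
)

```text
clock: 0.52
tool_pos: [0.3234, -0.5048, 0.4001]
eef_rot: [0.666, 0.238, 0.666, -0.237]
wrist_force: [0.1, -0.2, 1.1]
width: 0.0584
```

arm_command(
  motion=[
    {"delta_pos":[0,3.5,0.6],"delta_rot":[-7,0,0]},
    {"delta_pos":[0,7,1.1],"delta_rot":[-14,0,0]},
    {"delta_pos":[0,10.5,1.7],"delta_rot":[-21,0,0]},
    {"delta_pos":[0,14,2.3],"delta_rot":[-28,0,0]},
    {"delta_pos":[0,17.4,2.8],"delta_rot":[-34.8,0,0]},
  ],
)

```text
clock: 0.93
tool_pos: [0.4558, -0.3881, 0.4003]
eef_rot: [0.706, 0.027, 0.707, -0.027]
wrist_force: [-0.0, -0.6, -0.3]
width: 0.0395
```

arm_command(
  motion=[
    {"delta_pos":[0,3.1,1.6],"delta_rot":[-7,0,0]},
    {"delta_pos":[0,6.3,3.2],"delta_rot":[-14,0,0]},
    {"delta_pos":[0,9.4,4.8],"delta_rot":[-21,0,0]},
    {"delta_pos":[0,12.6,6.4],"delta_rot":[-28,0,0]},
    {"delta_pos":[0,15.7,8],"delta_rot":[-34.8,0,0]},
  ],
)

```text
clock: 1.35
tool_pos: [0.5479, -0.238, 0.4003]
eef_rot: [0.682, -0.185, 0.683, 0.186]
wrist_force: [-0.1, -0.1, 0.8]
width: 0.0392
```

arm_command(
  motion=[
    {"delta_pos":[0,2.5,2.5],"delta_rot":[-7,0,0]},
    {"delta_pos":[0,5,5],"delta_rot":[-14,0,0]},
    {"delta_pos":[0,7.5,7.5],"delta_rot":[-21,0,0]},
    {"delta_pos":[0,10,10],"delta_rot":[-28,0,0]},
    {"delta_pos":[0,12.5,12.5],"delta_rot":[-34.8,0,0]},
  ],
)

```text
clock: 1.77
tool_pos: [0.5931, -0.0672, 0.4003]
eef_rot: [0.596, -0.381, 0.596, 0.381]
wrist_force: [0.3, -0.5, 0.8]
width: 0.0392
```

arm_command(
  motion=[
    {"delta_pos":[0,1.6,3.1],"delta_rot":[-7,0,0]},
    {"delta_pos":[0,3.2,6.3],"delta_rot":[-14,0,0]},
    {"delta_pos":[0,4.8,9.4],"delta_rot":[-21,0,0]},
    {"delta_pos":[0,6.4,12.5],"delta_rot":[-28,0,0]},
    {"delta_pos":[0,8.1,15.7],"delta_rot":[-34.8,0,0]},
  ],
)

```text
clock: 2.18
tool_pos: [0.5861, 0.1091, 0.4003]
eef_rot: [0.454, -0.541, 0.455, 0.542]
wrist_force: [0.7, -0.5, -0.7]
width: 0.0395
```

Run:
```python
from go import *
from rig import r
o=r.get_obs();print(o["clock"],o["qpos"].round(3),o["tool_pos"].round(4),q2R(o["eef_rot"]).as_matrix().round(3),o["width"])
g=np.array([.5307,.2736,.163+.15])
print(delta(o["tool_pos"],q2R(o["eef_rot"]),g,Rtool(134.4)))
```

```text
2.1833 [ 0.068  0.357  1.524 -0.     1.261 -1.677] [0.5861 0.1091 0.4003] [[-0.001 -0.985 -0.173]
 [-0.    -0.173  0.985]
 [-1.     0.001  0.   ]] 0.039537587605174104
(array([ 8.73,  2.6 , 17.16]), array([-3.443e+01,  2.000e-02, -4.000e-02]))
```

arm_command(
  motion=[
    {"delta_pos":[1.7,0.5,3.4],"delta_rot":[-7,0,0]},
    {"delta_pos":[3.5,1,6.9],"delta_rot":[-14,0,0]},
    {"delta_pos":[5.2,1.6,10.3],"delta_rot":[-21,0,0]},
    {"delta_pos":[7,2.1,13.7],"delta_rot":[-28,0,0]},
    {"delta_pos":[8.7,2.6,17.2],"delta_rot":[-34.4,0,0]},
  ],
)

```text
clock: 2.6
tool_pos: [0.5311, 0.2741, 0.3125]
eef_rot: [0.274, -0.652, 0.274, 0.652]
wrist_force: [0.4, 0.1, 0.1]
width: 0.0395
```

arm_command(
  motion=[
    {"delta_pos":[0,0,0]},
    {"delta_pos":[0,0,0]},
  ],
)

```text
invalid input at $.motion[0]: expected keys delta_pos, delta_rot
```

Run:
```python
from go import *
from rig import r,imaging
import cv2
o=r.get_obs();print(o["clock"],o["qpos"].round(3),o["tool_pos"].round(4),q2R(o["eef_rot"]).as_matrix().round(3),o["width"])
ims=[]
for n,(x0,y0,w,h) in(("top",(110,110,140,130)),("scene",(230,130,150,180))):
    f=imaging.grab_frame(n);im=f["img"][y0:y0+h,x0:x0+w,::-1]
    k=600/h;im=cv2.resize(im,None,fx=400/w,fy=400/w,interpolation=cv2.INTER_CUBIC);
    # project grasp axis
    R=q2R(o["eef_rot"]).as_matrix();p=np.array(o["tool_pos"])
    for d in(.163,.182,.163+.098):
        q=(proj(f,p+R[:,0]*d)[0]-[x0,y0])*400/w;cv2.circle(im,(int(q[0]),int(q[1])),3,(0,0,255),1)
    ims.append(im)
h=max(i.shape[0] for i in ims)
cv2.imwrite("pics/a1.png",np.hstack([cv2.copyMakeBorder(i,0,h-i.shape[0],0,0,cv2.BORDER_CONSTANT) for i in ims]))
```

```text
2.6 [ 0.361  0.45   1.617  0.     1.076 -1.984] [0.5311 0.2741 0.3125] [[-0.001 -0.715 -0.699]
 [-0.    -0.699  0.715]
 [-1.     0.001  0.   ]] 0.03948289399500431
```

View pics/a1.png

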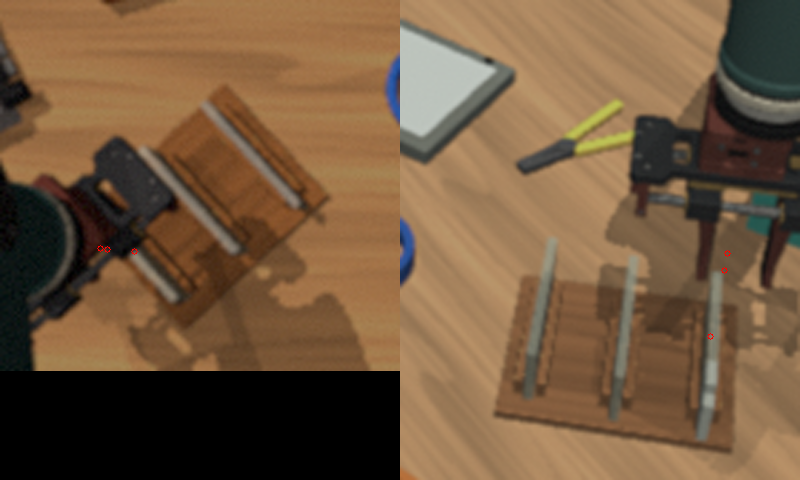

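Run:
```python
from go import *
from rig import r,imaging
import cv2
o=r.get_obs();f=imaging.grab_frame("scene");x0,y0,w,h=295,155,100,80;k=8
im=cv2.resize(f["img"][y0:y0+h,x0:x0+w,::-1],(w*k,h*k),interpolation=cv2.INTER_CUBIC);im=cv2.convertScaleAbs(im,alpha=1.6)[:600]
R=q2R(o["eef_rot"]).as_matrix();p=np.array(o["tool_pos"])
def dot(X,c):
    q=((proj(f,X)[0]-[x0,y0]+.5)*k).astype(int);cv2.circle(im,tuple(q),4,c,1)
for s in(-1,1):
  for yy in(-.01,.01):
    for d in(.163,.182): dot(p+R[:,0]*d+R[:,2]*s*o["width"]/2+R[:,1]*yy,(0,0,255))
    dot(p+R[:,0]*.182+R[:,2]*s*(o["width"]/2+.0135)+R[:,1]*yy,(0,255,0))
cv2.imwrite("pics/a2.png",im)
```

```text
(no output)
```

View pics/a2.png

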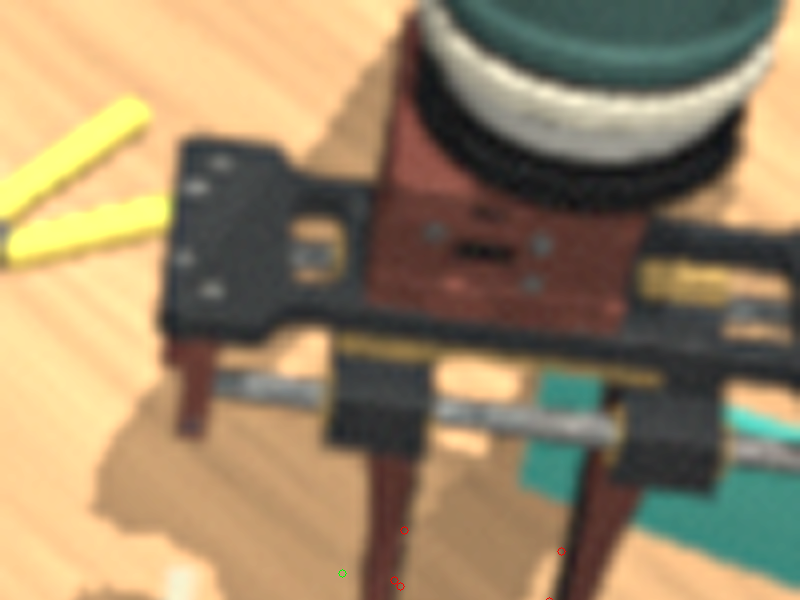

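arm_command(
  motion=[
    {"delta_pos":[2,0,-0.3],"delta_rot":[0,0,0]},
    {"delta_pos":[4,0,-0.3],"delta_rot":[0,0,0]},
    {"delta_pos":[5.5,0,-0.3],"delta_rot":[0,0,0]},
    {"delta_pos":[5.5,0,-0.3],"delta_rot":[0,0,0]},
  ],
)

```text
clock: 3.08
tool_pos: [0.5337, 0.2689, 0.2564]
eef_rot: [0.276, -0.65, 0.278, 0.652]
wrist_force: [-0.4, -0.7, -0.6]
width: 0.0394
```

Run:
```python
from go import *
from rig import r,imaging
import cv2
o=r.get_obs();print(o["clock"],o["tool_pos"].round(4),o["wrist_force"]);f=imaging.grab_frame("scene");x0,y0,w,h=300,190,100,75;k=8
im=cv2.resize(f["img"][y0:y0+h,x0:x0+w,::-1],(w*k,h*k),interpolation=cv2.INTER_CUBIC);im=cv2.convertScaleAbs(im,alpha=1.6)[:600]
cv2.imwrite("pics/a3.png",im)
```

```text
3.0833 [0.5337 0.2689 0.2564] [-0.35703363 -0.74227053 -0.64331784]
```

View pics/a3.png

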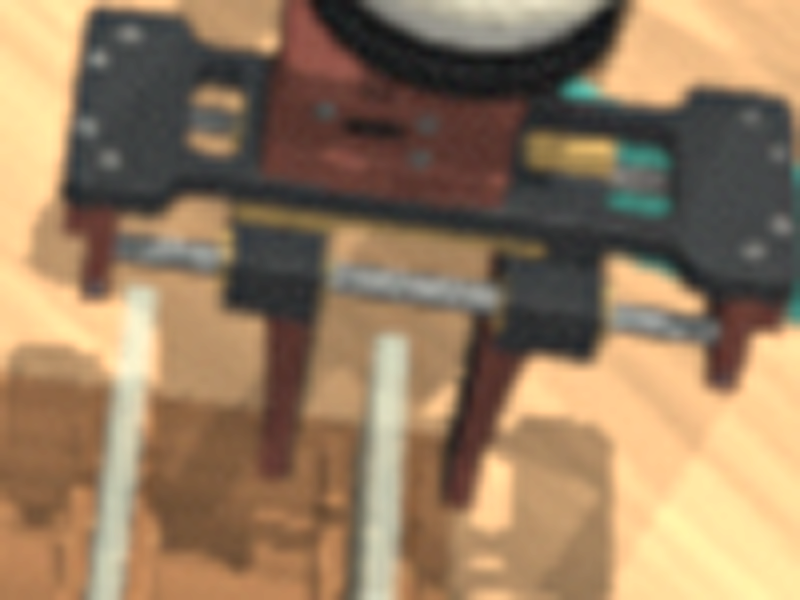

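arm_command(
  motion=[
    {"delta_pos":[0,0,0.4],"delta_rot":[0,0,0]},
    {"delta_pos":[1.5,0,0.4],"delta_rot":[0,0,0]},
    {"delta_pos":[3,0,0.4],"delta_rot":[0,0,0]},
    {"delta_pos":[4.1,0,0.4],"delta_rot":[0,0,0]},
    {"delta_pos":[4.1,0,0.4],"delta_rot":[0,0,0]},
  ],
)

```text
clock: 3.55
tool_pos: [0.531, 0.2732, 0.2169]
eef_rot: [0.276, -0.65, 0.277, 0.651]
wrist_force: [-0.6, -0.9, -1.0]
width: 0.0395
```

Run:
```python
from go import *
from rig import r,imaging
import cv2
f=imaging.grab_frame("scene");o=r.get_obs();print(o["clock"],o["tool_pos"].round(4),o["wrist_force"],q2R(o["eef_rot"]).as_matrix().round(3));x0,y0,w,h=290,205,100,75;k=8
im=cv2.resize(f["img"][y0:y0+h,x0:x0+w,::-1],(w*k,h*k),interpolation=cv2.INTER_CUBIC);im=cv2.convertScaleAbs(im,alpha=1.6)[:600]
cv2.imwrite("pics/a4.png",im)
```

```text
3.6 [0.5313 0.2733 0.2176] [-0.52587001  0.31726796  0.2567148 ] [[-0.001 -0.719 -0.695]
 [-0.    -0.695  0.719]
 [-1.     0.001  0.   ]]
```

View pics/a4.png

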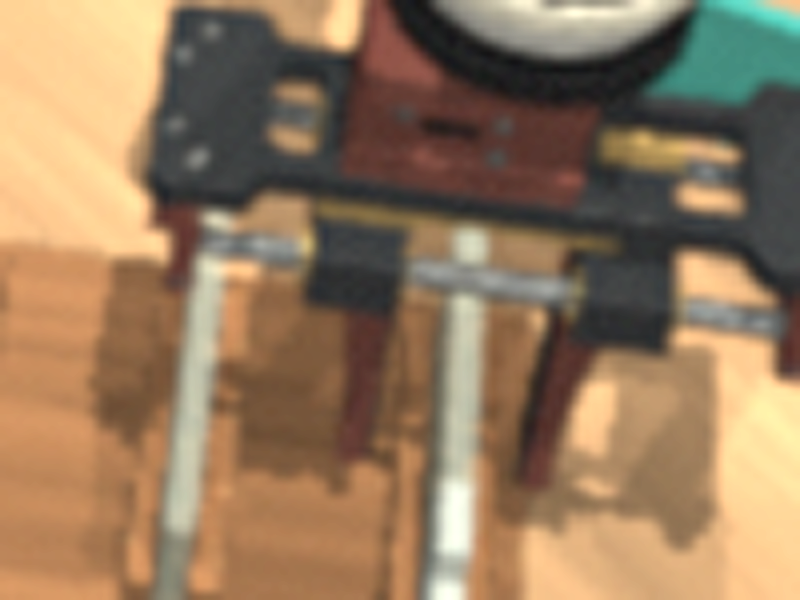

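arm_command(
  motion=[
    {"delta_pos":[0,0,0],"delta_rot":[0,0,0]},
    {"delta_pos":[0,0,0],"delta_rot":[0,0,0]},
    {"delta_pos":[0,0,0],"delta_rot":[0,0,0]},
    {"delta_pos":[0,0,0],"delta_rot":[0,0,0]},
    {"delta_pos":[0,0,0],"delta_rot":[0,0,0]},
  ],
  hand=-1,
  newtons=35,
)

```text
clock: 4.02
tool_pos: [0.5316, 0.2736, 0.2182]
eef_rot: [-0.276, 0.651, -0.276, -0.651]
wrist_force: [0.3, -0.1, -0.2]
width: 0.0097
```

arm_command(
  motion=[
    {"delta_pos":[0,0,0],"delta_rot":[0,0,0]},
    {"delta_pos":[0,0,0],"delta_rot":[0,0,0]},
    {"delta_pos":[0,0,0],"delta_rot":[0,0,0]},
  ],
)

```text
clock: 4.27
tool_pos: [0.5314, 0.2738, 0.2181]
eef_rot: [0.276, -0.651, 0.276, 0.651]
wrist_force: [-2.1, 2.0, 4.1]
width: 0.0078
```

Run:
```python
from rig import r
o=r.get_obs();print(o["width"],o["tool_pos"].round(4),o["wrist_force"],o["wrist_torque"])
```

```text
0.007755134419400644 [0.5314 0.2738 0.2181] [-2.11112141  2.02389282  4.080813  ] [0.54800517 0.26435141 0.06686316]
```

Width reads 7.8 mm on the 8 mm plate, so it is gripped. Lifting straight up, slowly at first.

arm_command(
  motion=[
    {"delta_pos":[-0.5,0,0],"delta_rot":[0,0,0]},
    {"delta_pos":[-1.5,0,0],"delta_rot":[0,0,0]},
    {"delta_pos":[-3,0,0],"delta_rot":[0,0,0]},
    {"delta_pos":[-4.5,0,0],"delta_rot":[0,0,0]},
    {"delta_pos":[-6,0,0],"delta_rot":[0,0,0]},
  ],
)

```text
clock: 4.68
tool_pos: [0.5315, 0.2732, 0.2788]
eef_rot: [-0.276, 0.651, -0.276, -0.651]
wrist_force: [0.1, 0.7, -0.7]
width: 0.0081
```

arm_command(
  motion=[
    {"delta_pos":[-2,0,0],"delta_rot":[0,0,0]},
    {"delta_pos":[-4,0,0],"delta_rot":[0,0,0]},
    {"delta_pos":[-6,0,0],"delta_rot":[0,0,0]},
    {"delta_pos":[-7,0,0],"delta_rot":[0,0,0]},
    {"delta_pos":[-7,0,0],"delta_rot":[0,0,0]},
  ],
)

```text
clock: 5.1
tool_pos: [0.5324, 0.2736, 0.3507]
eef_rot: [-0.277, 0.652, -0.275, -0.649]
wrist_force: [0.9, -1.3, -0.6]
width: 0.0077
```

Run:
```python
from go import *
from rig import r,imaging
import cv2
f=imaging.grab_frame("scene");o=r.get_obs();print(o["clock"],o["width"],o["tool_pos"].round(4),o["wrist_force"],o["qpos"].round(3));x0,y0,w,h=250,135,150,160;k=600/160
cv2.imwrite("pics/a5.png",cv2.resize(f["img"][y0:y0+h,x0:x0+w,::-1],None,fx=k,fy=k,interpolation=cv2.INTER_CUBIC))
```

```text
5.15 0.007610451391061649 [0.5318 0.2734 0.349 ] [ 0.27550526  0.79092552 -0.71004044] [ 0.359  0.409  1.581 -0.     1.149 -1.98 ]
```

View pics/a5.png

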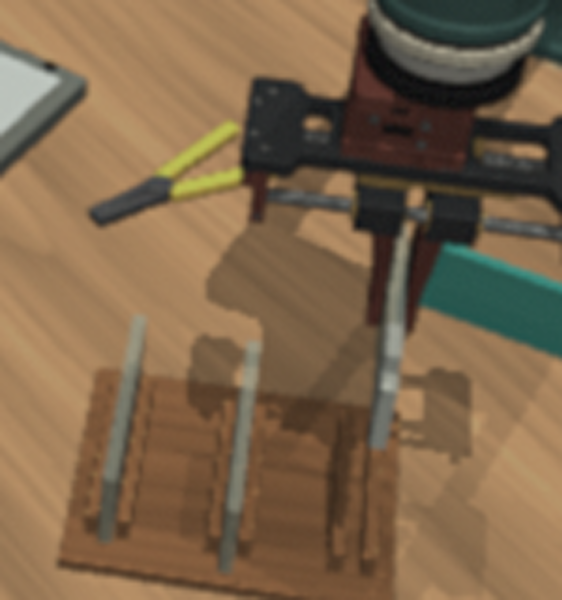

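```bash
cat >> go.py <<'E'
l=np.array([.18,-.05,.004]); PAD=np.array([.530,-.171,.0206])
def tcp(phi,tilt,h):
    R=Rtool(phi,tilt); return PAD+[0,0,h]-R.apply(l),R
E
python3 - <<'E'
from go import *
from rig import r
o=r.get_obs();p=np.array(o["tool_pos"]);R=q2R(o["eef_rot"])
e,_=tcp(-19.8,0,.20);s=p.copy();print(e,tcp(-19.8,50,.12)[0])
a0=np.arctan2(s[1],s[0]);a1=np.arctan2(e[1],e[0]);y0=134.4
for i in range(1,6):
    u=i/5;a=a0+(a1-a0)*u;rr=np.hypot(*s[:2])*(1-u)+u*np.hypot(*e[:2])
    q=np.array([rr*np.cos(a),rr*np.sin(a),s[2]+(e[2]-s[2])*u]);Q=Rtool(y0+(-19.8-y0)*u)
    print(q.round(3),delta(p,R,q,Q)); p,R=q,Q
for t,h in((25,.18),(50,.16),(50,.12)):
    q,Q=tcp(-19.8,t,h);print(q.round(3),delta(p,R,q,Q));p,R=q,Q
E
```

```text
[ 0.54317337 -0.12260101  0.4006    ] [ 0.41478158 -0.07637712  0.25323759]
[0.557 0.194 0.359] (array([-1.03,  3.7 , -7.44]), array([ 3.046e+01, -3.000e-02,  1.600e-01]))
[0.57  0.113 0.37 ] (array([-1.03,  0.58, -8.18]), array([30.84, -0.  , -0.  ]))
[0.572 0.033 0.38 ] (array([-1.03, -2.59, -7.66]), array([30.84,  0.  ,  0.  ]))
[ 0.563 -0.047  0.39 ] (array([-1.03, -5.28, -5.97]), array([30.84,  0.  ,  0.  ]))
[ 0.543 -0.123  0.401] (array([-1.03, -7.07, -3.42]), array([30.84,  0.  ,  0.  ]))
[ 0.472 -0.097  0.362] (array([ 3.86, -0.  , -7.57]), array([ -0., -25.,   0.]))
[ 0.415 -0.076  0.293] (array([ 3.67,  0.  , -8.41]), array([  0., -25.,   0.]))
[ 0.415 -0.076  0.253] (array([ 2.57,  0.  , -3.06]), array([0., 0., 0.]))
```

arm_command(
  motion=[
    {"delta_pos":[-0.2,0.7,-1.5],"delta_rot":[6,0,0]},
    {"delta_pos":[-0.4,1.5,-3],"delta_rot":[12,0,0]},
    {"delta_pos":[-0.6,2.2,-4.5],"delta_rot":[18,0,0]},
    {"delta_pos":[-0.8,3,-6],"delta_rot":[24,0,0]},
    {"delta_pos":[-1,3.7,-7.4],"delta_rot":[30.5,0,0]},
  ],
)

```text
clock: 5.57
tool_pos: [0.5559, 0.1935, 0.356]
eef_rot: [0.438, -0.554, 0.44, 0.555]
wrist_force: [0.2, 0.2, -1.4]
width: 0.0081
```

arm_command(
  motion=[
    {"delta_pos":[-0.2,0.1,-1.6],"delta_rot":[6,0,0]},
    {"delta_pos":[-0.4,0.2,-3.3],"delta_rot":[12,0,0]},
    {"delta_pos":[-0.6,0.4,-4.9],"delta_rot":[18,0,0]},
    {"delta_pos":[-0.8,0.5,-6.5],"delta_rot":[24,0,0]},
    {"delta_pos":[-1,0.6,-8.2],"delta_rot":[30.8,0,0]},
  ],
)

```text
clock: 5.98
tool_pos: [0.569, 0.1126, 0.366]
eef_rot: [0.57, -0.417, 0.571, 0.418]
wrist_force: [-0.5, -0.0, -1.5]
width: 0.0074
```

arm_command(
  motion=[
    {"delta_pos":[-0.2,-0.5,-1.5],"delta_rot":[6,0,0]},
    {"delta_pos":[-0.4,-1,-3.1],"delta_rot":[12,0,0]},
    {"delta_pos":[-0.6,-1.6,-4.6],"delta_rot":[18,0,0]},
    {"delta_pos":[-0.8,-2.1,-6.1],"delta_rot":[24,0,0]},
    {"delta_pos":[-1,-2.6,-7.7],"delta_rot":[30.8,0,0]},
  ],
)

```text
clock: 6.4
tool_pos: [0.571, 0.0314, 0.376]
eef_rot: [0.66, -0.251, 0.662, 0.252]
wrist_force: [0.3, -0.2, -1.6]
width: 0.0076
```

arm_command(
  motion=[
    {"delta_pos":[-0.2,-1.1,-1.2],"delta_rot":[6,0,0]},
    {"delta_pos":[-0.4,-2.1,-2.4],"delta_rot":[12,0,0]},
    {"delta_pos":[-0.6,-3.2,-3.6],"delta_rot":[18,0,0]},
    {"delta_pos":[-0.8,-4.2,-4.8],"delta_rot":[24,0,0]},
    {"delta_pos":[-1,-5.3,-6],"delta_rot":[30.8,0,0]},
  ],
)

```text
clock: 6.82
tool_pos: [0.5616, -0.048, 0.386]
eef_rot: [0.703, -0.066, 0.705, 0.067]
wrist_force: [-0.2, -0.2, -0.3]
width: 0.0078
```

arm_command(
  motion=[
    {"delta_pos":[-0.2,-1.4,-0.7],"delta_rot":[6,0,0]},
    {"delta_pos":[-0.4,-2.8,-1.4],"delta_rot":[12,0,0]},
    {"delta_pos":[-0.6,-4.2,-2.1],"delta_rot":[18,0,0]},
    {"delta_pos":[-0.8,-5.7,-2.7],"delta_rot":[24,0,0]},
    {"delta_pos":[-1,-7.1,-3.4],"delta_rot":[30.8,0,0]},
  ],
)

```text
clock: 7.23
tool_pos: [0.5421, -0.1243, 0.396]
eef_rot: [0.695, 0.123, 0.697, -0.122]
wrist_force: [0.4, -0.0, -0.8]
width: 0.0075
```

arm_command(
  motion=[
    {"delta_pos":[0.8,0,-1.5],"delta_rot":[0,-5,0]},
    {"delta_pos":[1.6,0,-3],"delta_rot":[0,-10,0]},
    {"delta_pos":[2.4,0,-4.5],"delta_rot":[0,-15,0]},
    {"delta_pos":[3.2,0,-6],"delta_rot":[0,-20,0]},
    {"delta_pos":[3.9,0,-7.6],"delta_rot":[0,-25,0]},
  ],
)

```text
clock: 7.65
tool_pos: [0.4696, -0.0976, 0.357]
eef_rot: [0.831, 0.092, 0.529, -0.144]
wrist_force: [0.3, -0.4, -1.4]
width: 0.0081
```

Run:
```python
from go import *
from rig import r
o=r.get_obs();print(o["clock"],o["width"],o["tool_pos"].round(4),o["wrist_force"],o["qpos"].round(3),q2R(o["eef_rot"]).as_matrix().round(3))
q,Q=tcp(-19.8,50,.15);print(q,delta(o["tool_pos"],q2R(o["eef_rot"]),q,Q))
```

```text
7.65 0.00807040286217737 [ 0.4696 -0.0976  0.357 ] [ 0.32792218 -0.43078498 -1.38852939] [-0.35   0.149  2.007  0.005  0.547 -0.011] [[ 0.399  0.337  0.853]
 [-0.143  0.942 -0.305]
 [-0.906 -0.     0.424]]
[ 0.41478158 -0.07637712  0.28323759] (array([ 4.19,  0.15, -8.45]), array([  0.09, -24.92,  -0.07]))
```

```bash
cat > kin.py <<'E'
from go import *
D=[((.3595,1.5115,1.2725),(.1616,-.5775,.4038)),((.357,1.524,1.261),(.5861,.1091,.4003)),((.45,1.617,1.076),(.5311,.2741,.3125)),((.409,1.581,1.149),(.5318,.2734,.349)),((.149,2.007,.547),(.4696,-.0976,.357))]
A=[];B=[]
for (a,b,c),p in D:
    s=a+b;S=s+c;A+=[[1,0,np.sin(a),np.sin(s),np.cos(s),np.sin(S)],[0,1,np.cos(a),np.cos(s),-np.sin(s),np.cos(S)]];B+=[np.sqrt(p[0]**2+p[1]**2-.069**2),p[2]]
A=np.array(A);B=np.array(B)
# weak priors to keep sane
w=1e-3;Ap=np.vstack([A,w*np.eye(6)]);Bp=np.r_[B,w*np.array([0,.2,.42,.4,0,.12])]
X=np.linalg.lstsq(Ap,Bp,rcond=None)[0]
def fk(q):
    a,b,c=q;s=a+b;S=s+c;return np.array([X[0]+X[2]*np.sin(a)+X[3]*np.sin(s)+X[4]*np.cos(s)+X[5]*np.sin(S),X[1]+X[2]*np.cos(a)+X[3]*np.cos(s)-X[4]*np.sin(s)+X[5]*np.cos(S)])
E
python3 - <<'E'
from kin import *
from scipy.optimize import fsolve
print(X.round(3),np.abs(A@X-B).max())
for t in(45,50):
  for h in(.10,.12,.15,.165):
    q,Q=tcp(-19.8,t,h);rr=np.sqrt(q[0]**2+q[1]**2-.069**2)
    s=fsolve(lambda v:np.r_[fk(v)-[rr,q[2]],v.sum()-np.pi+np.radians(t)],[.1,2.1,.3],full_output=1);print(t,h,s[0].round(3),s[3])
E
```

```text
[0.002 0.264 0.608 0.432 0.111 0.196] 0.0001325433382711183
45 0.1 [ 0.39   2.379 -0.413] The solution converged.
45 0.12 [ 0.325  2.359 -0.329] The solution converged.
45 0.15 [ 0.234  2.327 -0.204] The solution converged.
45 0.165 [ 0.191  2.308 -0.144] The solution converged.
50 0.1 [ 0.474  2.448 -0.653] The solution converged.
50 0.12 [ 0.399  2.43  -0.56 ] The solution converged.
50 0.15 [ 0.292  2.399 -0.422] The solution converged.
50 0.165 [ 0.242  2.381 -0.354] The solution converged.
```

```bash
cat > ik.py <<'E'
from kin import *
from scipy.optimize import least_squares as LS
LO=np.array([-2.97,-1.01,.21,-.96,.2,-2.98]);HI=np.array([2.97,2.36,2.38,4.11,2.71,2.98])
def fk6(q,s4=1):
    s=q[1]+q[2];M=Ro.from_euler("z",q[0])*Ro.from_euler("y",s)*Ro.from_euler("z",s4*q[3])*Ro.from_euler("y",q[4])*Ro.from_euler("z",q[5])
    m=M.as_matrix();R=np.c_[m[:,2],m[:,1],-m[:,0]]
    w=np.array([X[0]+X[2]*np.sin(q[1])+X[3]*np.sin(s)+X[4]*np.cos(s),.069,X[1]+X[2]*np.cos(q[1])+X[3]*np.cos(s)-X[4]*np.sin(s)])
    return Ro.from_euler("z",q[0]).apply(w)+X[5]*m[:,2],Ro.from_matrix(R)
def ik(p,R,q0,s4=1):
    def f(q):
        pp,RR=fk6(q,s4);return np.r_[(pp-p)*5,(RR.inv()*R).as_rotvec()]
    q0=np.clip(q0,LO+.02,HI-.02)
    r=LS(f,q0,bounds=(LO,HI));return r.x,np.abs(r.fun).max()
E
python3 - <<'E'
from ik import *
from rig import r
o=r.get_obs();p,R=fk6(o["qpos"]);print(p,o["tool_pos"],(R.inv()*q2R(o["eef_rot"])).magnitude())
rng=np.random.default_rng(0)
for s4 in(1,-1):
  for psi in range(-180,180,20):
    P,Q=tcp(psi,46,.13);best=None
    for k in range(14):
        q0=o["qpos"]*1. if k==0 else rng.uniform(np.maximum(LO,[-1.2,-.8,.8,-1,.2,-3]),np.minimum(HI,[.8,1.2,2.3,4.1,2.6,3]))
        q,e=ik(P,Q,q0,s4)
        if e<2e-3:
            m=np.minimum(q-LO,HI-q).min()
            if best is None or m>best[0]: best=(m,q)
    if best: print(s4,psi,round(best[0],2),best[1].round(2),P.round(2))
E
```

```text
[ 0.46946781 -0.09747748  0.3567258 ] [ 0.46962089 -0.09762986  0.35704154] 2.513613718096991e-16
1 -180 0.2 [-0.35  0.86  1.06 -0.27  1.98  2.78] [ 0.66 -0.22  0.27]
1 -160 0.41 [-0.24  0.83  1.12 -0.43  1.87  2.57] [ 0.67 -0.17  0.27]
1 -140 0.39 [-0.13  0.78  1.25 -0.57  1.7   2.41] [ 0.66 -0.12  0.27]
1 -120 0.27 [-0.04  0.7   1.41 -0.69  1.5   2.28] [ 0.64 -0.08  0.27]
1 -100 0.13 [ 0.03  0.62  1.61 -0.83  1.26  2.19] [ 0.6  -0.05  0.27]
1 0 0.0 [-0.69  0.3   2.38  1.96  0.52 -2.53] [ 0.4  -0.12  0.27]
1 20 0.11 [-0.91  0.34  2.27  1.34  0.78 -2.39] [ 0.39 -0.17  0.27]
1 40 0.29 [-0.98  0.41  2.09  0.98  1.04 -2.38] [ 0.4  -0.22  0.27]
1 60 0.51 [-0.96  0.5   1.87  0.75  1.28 -2.43] [ 0.42 -0.26  0.27]
1 80 0.46 [-0.9   0.59  1.66  0.57  1.5  -2.52] [ 0.46 -0.29  0.27]
1 100 0.33 [-0.8   0.68  1.46  0.42  1.7  -2.65] [ 0.5  -0.31  0.27]
1 120 0.16 [-0.7   0.76  1.28  0.26  1.86 -2.82] [ 0.55 -0.31  0.27]
-1 -180 0.2 [-0.35  0.86  1.06  0.27  1.98  2.78] [ 0.66 -0.22  0.27]
-1 -160 0.41 [-0.24  0.83  1.12  0.43  1.87  2.57] [ 0.67 -0.17  0.27]
-1 -140 0.57 [-0.13  0.78  1.25  0.57  1.7   2.41] [ 0.66 -0.12  0.27]
-1 -120 0.7 [-0.04  0.7   1.41  0.69  1.5   2.28] [ 0.64 -0.08  0.27]
-1 -100 0.77 [0.03 0.62 1.61 0.83 1.26 2.19] [ 0.6  -0.05  0.27]
-1 -80 0.56 [0.07 0.52 1.82 1.02 1.   2.14] [ 0.56 -0.03  0.27]
-1 -60 0.35 [0.05 0.43 2.03 1.3  0.73 2.15] [ 0.51 -0.03  0.27]
-1 -40 0.15 [-0.07  0.36  2.23  1.87  0.45  2.36] [ 0.46 -0.05  0.27]
-1 60 0.21 [-0.96  0.5   1.87 -0.75  1.28 -2.43] [ 0.42 -0.26  0.27]
-1 80 0.39 [-0.9   0.59  1.66 -0.57  1.5  -2.52] [ 0.46 -0.29  0.27]
-1 100 0.33 [-0.8   0.68  1.46 -0.42  1.7  -2.65] [ 0.5  -0.31  0.27]
-1 120 0.16 [-0.7   0.76  1.28 -0.26  1.86 -2.82] [ 0.55 -0.31  0.27]
```

Tilting the tool outward here would push joint 5 below its limit. A full IK model fitted to the robot's own readings shows that tilting back toward the base (azimuth about -138°) is well inside the joint ranges. So I'll untilt, yaw and tilt that way.

Run:
```python
from ik import *
from rig import r
o=r.get_obs();p=np.array(o["tool_pos"]);R=q2R(o["eef_rot"]);qs={1:o["qpos"],-1:o["qpos"]}
W=[(-19.8,0,.2)]+[(-19.8-29.5*i,0,.2) for i in range(1,5)]+[(-137.8,23,.17),(-137.8,46,.14)]
for w in W:
    q,Q=tcp(*w);print(w,q.round(3),*delta(p,R,q,Q));p,R=q,Q
    for s in qs: qs[s],e=ik(q,Q,qs[s],s);print("   ",s,qs[s].round(2),round(e,4))
```

```text
(-19.8, 0, 0.2) [ 0.543 -0.123  0.401] [-0.65  0.13  8.88] [ 1.100e-01  2.508e+01 -2.000e-02]
    1 [-0.35  0.3   1.61 -0.    1.23 -0.  ] 0.0
    -1 [-0.35  0.3   1.61  0.    1.23 -0.  ] 0.0
(-49.3, 0, 0.2) [ 0.565 -0.135  0.401] [ 0.   -0.45  2.51] [29.5  0.   0. ]
    1 [-0.35  0.34  1.56  0.    1.25  0.51] 0.0
    -1 [-0.35  0.34  1.56  0.    1.25  0.51] 0.0
(-78.8, 0, 0.2) [ 0.578 -0.157  0.401] [ 0.   -0.45  2.51] [29.5  0.   0. ]
    1 [-0.38  0.36  1.52 -0.    1.26  0.99] 0.0
    -1 [-0.38  0.36  1.52  0.    1.26  0.99] 0.0
(-108.3, 0, 0.2) [ 0.579 -0.183  0.401] [-0.   -0.45  2.51] [29.5  0.   0. ]
    1 [-0.42  0.37  1.5  -0.    1.27  1.47] 0.0
    -1 [-0.42  0.37  1.5   0.    1.27  1.47] 0.0
(-137.8, 0, 0.2) [ 0.567 -0.205  0.401] [ 0.   -0.45  2.51] [29.5  0.   0. ]
    1 [-0.46  0.37  1.51  0.    1.27  1.94] 0.0
    -1 [-0.46  0.37  1.51 -0.    1.27  1.94] 0.0
(-137.8, 23, 0.17) [ 0.618 -0.158  0.355] [ 4.59  0.   -7.  ] [ -0. -23.  -0.]
    1 [-0.26  0.53  1.39 -0.34  1.46  2.23] 0.0
    -1 [-0.26  0.53  1.39  0.34  1.46  2.23] 0.0
(-137.8, 46, 0.14) [ 0.662 -0.119  0.283] [ 4.35  0.   -8.17] [  0. -23.   0.]
    1 [-0.12  0.76  1.26 -0.58  1.7   2.38] 0.0
    -1 [-0.12  0.76  1.26  0.58  1.7   2.38] 0.0
```

arm_command(
  motion=[
    {"delta_pos":[-0.1,0,1.8],"delta_rot":[0,5,0]},
    {"delta_pos":[-0.2,0,3.6],"delta_rot":[0,10,0]},
    {"delta_pos":[-0.4,0,5.3],"delta_rot":[0,15,0]},
    {"delta_pos":[-0.5,0.1,7.1],"delta_rot":[0,20,0]},
    {"delta_pos":[-0.6,0.1,8.9],"delta_rot":[0,25,0]},
  ],
)

```text
clock: 8.07
tool_pos: [0.5449, -0.1233, 0.4009]
eef_rot: [0.694, 0.121, 0.699, -0.12]
wrist_force: [0.6, 0.4, -1.1]
width: 0.0078
```

arm_command(
  motion=[
    {"delta_pos":[0,-0.1,0.5],"delta_rot":[6,0,0]},
    {"delta_pos":[0,-0.2,1],"delta_rot":[12,0,0]},
    {"delta_pos":[0,-0.3,1.5],"delta_rot":[18,0,0]},
    {"delta_pos":[0,-0.4,2],"delta_rot":[24,0,0]},
    {"delta_pos":[0,-0.4,2.5],"delta_rot":[29.5,0,0]},
  ],
)

```text
clock: 8.48
tool_pos: [0.567, -0.1357, 0.3998]
eef_rot: [0.641, 0.296, 0.643, -0.296]
wrist_force: [-0.0, 0.6, -1.5]
width: 0.0078
```

arm_command(
  motion=[
    {"delta_pos":[0,-0.1,0.5],"delta_rot":[6,0,0]},
    {"delta_pos":[0,-0.2,1],"delta_rot":[12,0,0]},
    {"delta_pos":[0,-0.3,1.5],"delta_rot":[18,0,0]},
    {"delta_pos":[0,-0.4,2],"delta_rot":[24,0,0]},
    {"delta_pos":[0,-0.4,2.5],"delta_rot":[29.5,0,0]},
  ],
)

```text
clock: 8.9
tool_pos: [0.5801, -0.1573, 0.3998]
eef_rot: [0.545, 0.449, 0.547, -0.45]
wrist_force: [-0.3, 0.5, -0.8]
width: 0.0079
```

arm_command(
  motion=[
    {"delta_pos":[0,-0.1,0.5],"delta_rot":[6,0,0]},
    {"delta_pos":[0,-0.2,1],"delta_rot":[12,0,0]},
    {"delta_pos":[0,-0.3,1.5],"delta_rot":[18,0,0]},
    {"delta_pos":[0,-0.4,2],"delta_rot":[24,0,0]},
    {"delta_pos":[0,-0.4,2.5],"delta_rot":[29.5,0,0]},
  ],
)

```text
clock: 9.32
tool_pos: [0.5809, -0.1825, 0.3997]
eef_rot: [-0.412, -0.573, -0.414, 0.574]
wrist_force: [0.3, 0.1, -1.1]
width: 0.0083
```

arm_command(
  motion=[
    {"delta_pos":[0,-0.1,0.5],"delta_rot":[6,0,0]},
    {"delta_pos":[0,-0.2,1],"delta_rot":[12,0,0]},
    {"delta_pos":[0,-0.3,1.5],"delta_rot":[18,0,0]},
    {"delta_pos":[0,-0.4,2],"delta_rot":[24,0,0]},
    {"delta_pos":[0,-0.4,2.5],"delta_rot":[29.5,0,0]},
  ],
)

```text
clock: 9.73
tool_pos: [0.5692, -0.2049, 0.3997]
eef_rot: [-0.253, -0.659, -0.254, 0.661]
wrist_force: [-0.6, 0.3, -0.4]
width: 0.0079
```

arm_command(
  motion=[
    {"delta_pos":[0.9,0,-1.4],"delta_rot":[0,-4.6,0]},
    {"delta_pos":[1.8,0,-2.8],"delta_rot":[0,-9.2,0]},
    {"delta_pos":[2.8,0,-4.2],"delta_rot":[0,-13.8,0]},
    {"delta_pos":[3.7,0,-5.6],"delta_rot":[0,-18.4,0]},
    {"delta_pos":[4.6,0,-7],"delta_rot":[0,-23,0]},
  ],
)

```text
clock: 10.15
tool_pos: [0.6217, -0.1573, 0.3537]
eef_rot: [-0.301, -0.513, -0.199, 0.779]
wrist_force: [0.5, -0.2, -0.6]
width: 0.0079
```

Run:
```python
from ik import *
from rig import r
o=r.get_obs();print(o["clock"],o["width"],o["tool_pos"].round(4),o["wrist_force"],o["qpos"].round(3),q2R(o["eef_rot"]).as_matrix().round(3))
q,Q=tcp(-137.8,46,.14);print(q,delta(o["tool_pos"],q2R(o["eef_rot"]),q,Q))
```

```text
10.15 0.007852528072049024 [ 0.6217 -0.1573  0.3537] [ 0.48891014 -0.20854631 -0.59906462] [-0.253  0.542  1.377 -0.338  1.462  2.228] [[-0.293  0.673 -0.679]
 [-0.265 -0.739 -0.619]
 [-0.919 -0.001  0.395]]
[ 0.6615647  -0.1191986   0.28276115] (array([ 4.33, -0.12, -7.86]), array([  0.15, -22.71,  -0.  ]))
```

arm_command(
  motion=[
    {"delta_pos":[0.9,0,-1.6],"delta_rot":[0,-4.6,0]},
    {"delta_pos":[1.7,0,-3.1],"delta_rot":[0,-9.2,0]},
    {"delta_pos":[2.6,-0.1,-4.7],"delta_rot":[0,-13.8,0]},
    {"delta_pos":[3.5,-0.1,-6.3],"delta_rot":[0,-18.4,0]},
    {"delta_pos":[4.3,-0.1,-7.9],"delta_rot":[0,-23,0]},
  ],
)

```text
clock: 10.57
tool_pos: [0.6622, -0.1188, 0.2826]
eef_rot: [-0.335, -0.347, -0.135, 0.866]
wrist_force: [1.0, -0.2, -0.9]
width: 0.008
```

arm_command(
  motion=[
    {"delta_pos":[0,0,0],"delta_rot":[0,0,0]},
    {"delta_pos":[0,0,0],"delta_rot":[0,0,0]},
  ],
)

```text
clock: 10.73
tool_pos: [0.6621, -0.1186, 0.2821]
eef_rot: [-0.335, -0.348, -0.137, 0.865]
wrist_force: [0.4, -0.6, -0.7]
width: 0.008
```

Run:
```python
from ik import *
from rig import r,imaging
import cv2
o=r.get_obs();R=q2R(o["eef_rot"]);p=np.array(o["tool_pos"]);print(o["clock"],o["width"],p.round(4),o["wrist_force"],o["qpos"].round(3),R.as_matrix().round(3))
print("label",p+R.apply(l)-PAD)
f1=imaging.grab_frame("scene");f2=imaging.grab_frame("top")
x0,y0,w,h=150,70,180,160
def pts(f,im,x0,y0,k):
    def d(X,c):
        q=((proj(f,X)[0]-[x0,y0]+.5)*k).astype(int);cv2.circle(im,tuple(q),4,c,1)
    d(p+R.apply(l),(0,0,255));d(PAD,(0,255,0));d(p+R.apply([.163,0,0]),(255,0,0))
a=cv2.resize(f1["img"][60:240,150:330,::-1],None,fx=600/180,fy=600/180,interpolation=cv2.INTER_CUBIC);pts(f1,a,150,60,600/180)
b=cv2.resize(f2["img"][100:280,230:410,::-1],None,fx=600/180,fy=600/180,interpolation=cv2.INTER_CUBIC);pts(f2,b,230,100,600/180)
cv2.imwrite("pics/b1.png",a);cv2.imwrite("pics/b2.png",b)
```

```text
10.7333 0.007993776912847302 [ 0.6621 -0.1186  0.2821] [ 0.36810861 -0.59157544 -0.67608217] [-0.119  0.763  1.252 -0.58   1.7    2.378] [[-0.534  0.675 -0.51 ]
 [-0.484 -0.738 -0.47 ]
 [-0.694 -0.004  0.72 ]]
label [0.00026049 0.00039081 0.13975554]
```

View pics/b1.png

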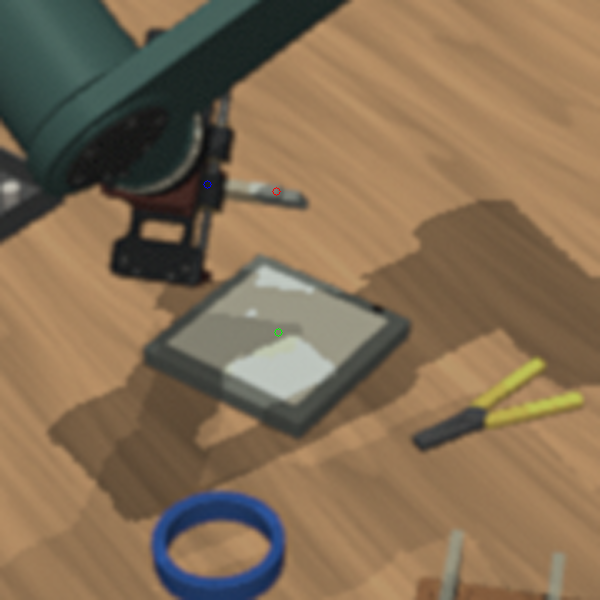

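View pics/b2.png

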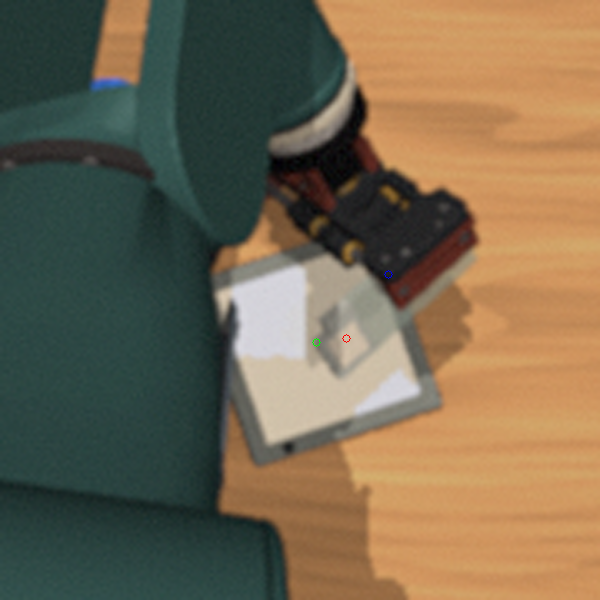

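The top view shows the plate face up over the pad, with the paper label at (347,347). The model predicted (346,338), so it is about 5 mm off. The scene view shows the plate clear of everything, and the tape, pliers and spares look untouched. I'll lower it about 1.5–2 cm to reach 12 cm, and nudge it 4 mm outward.

arm_command(
  motion=[
    {"delta_pos":[0.4,0.1,-0.6],"delta_rot":[0,0,0]},
    {"delta_pos":[0.8,0.3,-1.3],"delta_rot":[0,0,0]},
    {"delta_pos":[0.8,0.3,-1.3],"delta_rot":[0,0,0]},
    {"delta_pos":[0.8,0.3,-1.3],"delta_rot":[0,0,0]},
    {"delta_pos":[0.8,0.3,-1.3],"delta_rot":[0,0,0]},
  ],
)

```text
clock: 11.25
tool_pos: [0.6667, -0.1197, 0.2707]
eef_rot: [-0.335, -0.35, -0.135, 0.865]
wrist_force: [0.1, 0.4, -1.0]
width: 0.0079
```

arm_command(
  motion=[
    {"delta_pos":[0,0,0],"delta_rot":[0,0,0]},
    {"delta_pos":[0,0,0],"delta_rot":[0,0,0]},
    {"delta_pos":[0,0,0],"delta_rot":[0,0,0]},
    {"delta_pos":[0,0,0],"delta_rot":[0,0,0]},
  ],
)

```text
clock: 11.58
tool_pos: [0.6668, -0.1193, 0.2705]
eef_rot: [-0.335, -0.349, -0.135, 0.865]
wrist_force: [0.2, -0.0, -1.3]
width: 0.0079
```

Run:
```python
from ik import *
from rig import r,imaging
import cv2
o=r.get_obs();R=q2R(o["eef_rot"]);p=np.array(o["tool_pos"]);print(o["clock"],o["width"],p.round(4),o["wrist_force"],np.abs(o["joint_vel"]).max())
print("label",p+R.apply(l)-PAD,"normal",np.degrees(np.arccos(R.as_matrix()[2,2])))
f1=imaging.grab_frame("scene");f2=imaging.grab_frame("top")
a=cv2.resize(f1["img"][70:310,150:380,::-1],None,fx=2,fy=2,interpolation=cv2.INTER_CUBIC)
b=cv2.resize(f2["img"][160:240,280:370,::-1],None,fx=4,fy=4,interpolation=cv2.INTER_CUBIC)
L=p+R.apply(l)
for X,c in((L,(0,0,255)),(PAD,(0,255,0))):
    q=((proj(f2,X)[0]-[280,160]+.5)*4).astype(int);cv2.circle(b,tuple(q),4,c,1)
b=cv2.copyMakeBorder(b,0,480-b.shape[0],0,0,cv2.BORDER_CONSTANT)
cv2.imwrite("pics/c9.png",np.hstack([a,b])[:, :800])
```

```text
11.5833 0.007907254156425982 [ 0.6668 -0.1193  0.2705] [ 0.21955053 -0.04820083 -1.25739525] 0.001474425295821154
label [ 0.00543243 -0.0003885   0.12772792] normal 44.01372399254635
```

View pics/c9.png

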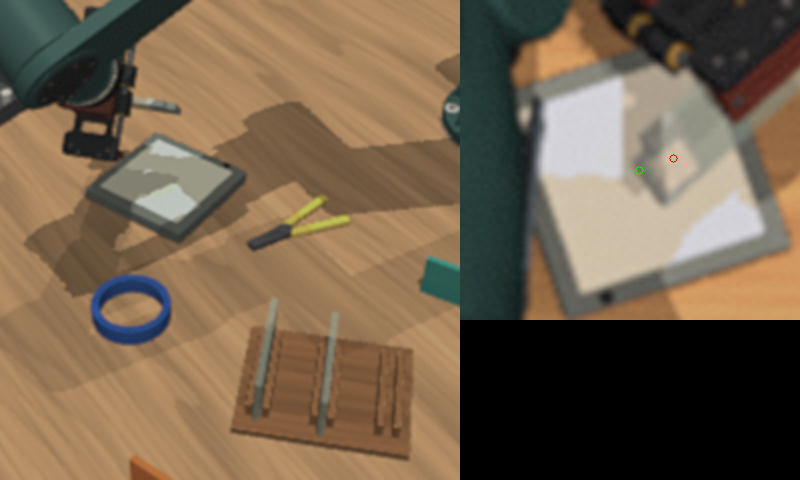

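The label shows at (675,165), within about 3 mm of the prediction. The normal is 44° from vertical and the height is 0.128 m. The spares, tape and pliers are in place and the arm is still, so I'm handing in.

```bash
python3 -c "
from rig import hand_in
print(hand_in())"
```

```text
the job is handed in; nothing more can be done
None
```

I drew the notched plate straight up out of the rack by its clear middle and handed it in held label up over the light pad. Hand-in came at about 11.7 s and gave no verdict.

**Last checks before hand-in:**
- **Pose:** the label normal is 44° from vertical. The middle of the frosted end is about 5 mm sideways from the pad's middle and 128 mm above it.
- **Grip:** the opening read 7.9 mm on the 8 mm plate, the arm was still, and the wrist force was about 1 N. The grasp point is about 50 mm from the frosted end's middle.
- **Other things:** by eye in the last scene picture, both plain plates, the tape roll and the pliers were where they started. I did not measure them.

**What disagreed or failed:**
- **Cameras:** the two views differed by about 4 mm, so I used the average. The label in the last top view was within about 3 mm of its computed place.
- **First tilt:** tilting the plate outward would have run the wrist past its joint range. I stopped halfway, turned the tool round and tilted it back toward the robot instead.
- **Refused call:** one two-row hold call was rejected for missing keys and moved nothing.

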